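Line the paints up by height on the paint rail

TASK

Set up the paint rail for the next pair of sneakers: stand the white, blue, green and yellow paints in its four holders as a row in order of height, the shortest in the holder next to the mixing palette at the rail's end, where the brush dips most, and the tallest in the holder farthest from it. Each paint must end standing upright on the floor of its own holder, released and still.

Things in the scene. Friction and masses are not known exactly. Their poses are not given: they have to be found in the camera images.
- white_bottle: white twist-tip paint bottle with a black collar and a white pointed tip, 137 mm tall: the tallest. Round body 42 mm across up to 98 mm, above it only the slim tip; grasp round the body. Loose, starts upright on the desk, 30 to 150 g. Origin: centre of its underside, z axis up through the cap. 
- blue_bottle: blue twist-tip paint bottle with a white collar and a blue pointed tip, 113 mm tall: the second tallest. Round body 34 mm across up to 74 mm, above it only the slim tip; grasp round the body. Loose, starts upright on the desk, 30 to 150 g. Origin: centre of its underside, z axis up through the cap. 
- green_bottle: squat green paint bottle with a red screw cap, 75 mm tall: the second shortest. Round body 35 mm across, the shoulder narrows from about 55 mm up to a cap 23 mm across; grasp round the body. Loose, starts upright on the desk, 30 to 150 g. Origin: centre of its underside, z axis up through the cap. 
- yellow_pot: small yellow paint pot with a wide pale yellow cap and a white label, 52 mm tall: the shortest. 29 mm across up to 36 mm, cap 28 mm across above. Loose, starts upright on the desk, 30 to 150 g. Origin: centre of its underside, z axis up through the cap. 
- holder_1: Grey round cup, first in the straight row of four alike on an aluminium rail. The row runs along its y axis, +y to the holder_1 end (robot's left), neighbours 64 to 80 mm apart. Bore 50 mm at the floor, flaring to 56 mm at the rim, 63 mm outside, 15 mm deep. Origin: centre of its underside, 15 mm over the desk; paint stands on its floor 3 mm above the origin, rim 18 mm above the origin. Fixed.
- holder_2: Grey round cup, second in the straight row of four alike on an aluminium rail. The row runs along its y axis, +y to the holder_1 end (robot's left), neighbours 64 to 80 mm apart. Bore 50 mm at the floor, flaring to 56 mm at the rim, 63 mm outside, 15 mm deep. Origin: centre of its underside, 15 mm over the desk; paint stands on its floor 3 mm above the origin, rim 18 mm above the origin. Fixed.
- holder_3: Grey round cup, third in the straight row of four alike on an aluminium rail. The row runs along its y axis, +y to the holder_1 end (robot's left), neighbours 64 to 80 mm apart. Bore 50 mm at the floor, flaring to 56 mm at the rim, 63 mm outside, 15 mm deep. Origin: centre of its underside, 15 mm over the desk; paint stands on its floor 3 mm above the origin, rim 18 mm above the origin. Fixed.
- holder_4: Grey round cup, last in the straight row of four alike on an aluminium rail. The row runs along its y axis, +y to the holder_1 end (robot's left), neighbours 64 to 80 mm apart. Bore 50 mm at the floor, flaring to 56 mm at the rim, 63 mm outside, 15 mm deep. Origin: centre of its underside, 15 mm over the desk; paint stands on its floor 3 mm above the origin, rim 18 mm above the origin. Fixed.
- palette: Off-white oval mixing palette with wells and dabs of paint, 140 x 187 x 11 mm, flat beyond one end of the rail: left of holder_1 or right of holder_4 (centre about 0.12 m from the nearer end holder, 0.34 m from the other). A blue tape roll (100 mm across, 18 mm high) lies at the other end. Origin: centre of its underside. Fixed.

How it is judged (in metres and radians):
At the end, for the whole second after the job is handed in: From the palette end, the holders hold the yellow pot, green, blue and white bottle. Each stands on its holder's floor (underside under 7 mm above the holder's origin, centre within 13 mm of the holder's), upright within 0.12 rad, at rest (((horizontal distance between palette and holder_4 below 0.19 m and horizontal distance between white_bottle and holder_1 below 0.013 m and z of white_bottle in the frame of holder_1 between -0.002 and 0.007 m and horizontal distance between blue_bottle and holder_2 below 0.013 m and z of blue_bottle in the frame of holder_2 between -0.002 and 0.007 m and horizontal distance between green_bottle and holder_3 below 0.013 m and z of green_bottle in the frame of holder_3 between -0.002 and 0.007 m and horizontal distance between yellow_pot and holder_4 below 0.013 m and z of yellow_pot in the frame of holder_4 between -0.002 and 0.007 m) or (horizontal distance between palette and holder_1 below 0.19 m and horizontal distance between white_bottle and holder_4 below 0.013 m and z of white_bottle in the frame of holder_4 between -0.002 and 0.007 m and horizontal distance between blue_bottle and holder_3 below 0.013 m and z of blue_bottle in the frame of holder_3 between -0.002 and 0.007 m and horizontal distance between green_bottle and holder_2 below 0.013 m and z of green_bottle in the frame of holder_2 between -0.002 and 0.007 m and horizontal distance between yellow_pot and holder_1 below 0.013 m and z of yellow_pot in the frame of holder_1 between -0.002 and 0.007 m)) and angle between each of white_bottle, blue_bottle, green_bottle, yellow_pot's own z axis and vertical below 0.12 rad and linear speed of each of white_bottle, blue_bottle, green_bottle, yellow_pot below 0.02 m/s and angular speed of each of white_bottle, blue_bottle, green_bottle, yellow_pot below 0.3 rad/s); the robot touches nothing.
It also fails if it takes over 104 s, if anything falls off the work surface, if the arm or the gripper's body presses on something with over 40 N, if the wrist force passes 120 N, or if a joint passes its speed limit or range.

ROBOT

A 6-joint arm with a two-finger parallel gripper is mounted at the origin on a cart in front of the work surface, level with it; the furniture and walls round the work are solid. World frame = base frame: x ahead of the robot, y to its left, z up, the work surface at z = 0. Lengths are in mm, angles in rad, forces in N, time in s.
With the tool pointing down it reaches from about 350 to 975 mm from the base axis. Payload 7.1 kg.
Tool frame: the origin (TCP) lies midway between the tips of the shut fingers; the grasp point (between the pads) lies 19 mm behind it (ctrl.grasp_offset is the distance from the TCP to the grasp point, in mm); z points along the fingers, y is the line along which they close (so a half turn about z gives the same grasp; the last joint's range is limited). The gripper opens to 88 mm and grips with 3 to 60 N. Pads are 20 mm wide; open, the fingers measure 115 mm over their backs; the gripper's body (75 mm by 178 mm) begins 61 mm behind the grasp point.
Start: joints at [1.327, 0.423, 1.63, -0, 1.089, -0.019], TCP at [139.288, 609.265, 222.675] pointing down, gripper open.
Joint ranges: [-3, 3], [-0.9, 2.11], [0.09, 2.58], [-1.31, 4.45], [0.11, 2.69], [-2.54, 2.54]. Speed limits (rad/s): [2.39, 2.39, 3.01, 3.14, 3.14, 3.14].

INTERFACE

Orientations are given as a rotation vector (axis times angle).
In Python, from workcell import ctrl gives the robot as it stands. The module is installed in compiled form; this text tells all that it offers.
- The arm moves only by the tool servo_tool, never from a script. Its argument "rows" is a list of rows, each a list of 7 numbers: the turn, a rotation vector about the tool's x, y, z as a fraction of full scale, then the shift along the tool's x, y, z as a fraction of full scale, then the finger opening in mm, from 0 to 87.8. A call has 1 to 10 rows; each row is the pose to reach, as a shift and turn from the pose commanded when the call began, along the tool's axes at that moment; what a row does not reach only later rows make up. Full scale, the value 1, is 20 cm for a shift and 1.5 rad for a turn. A row lasts 1/8 s, in which the tool goes at most 62.5 mm and 10.7 degrees, less where a joint would pass 70% of its speed; a pose out of reach is approached as far as the arm can. A call with a number of a shift or a turn outside -1 to 1 is refused whole. A call with a gripper value outside its range is refused whole. The fingers move at their own pace and stop on an object; the grip force is fixed at half the most. Time passes only in rows, so rows that repeat a pose let the fingers close. It gives the time, the measured TCP pose, the force, the opening and the grip force at its end, in the units of the state.
- ctrl.get_obs(): the state, without advancing time (a new reading comes with each control period).
- ctrl.get_image(name): name is "side" or "top" or "wrist"; returns (picture, depth): 384x512x3 uint8, red, green, blue; 384x512 float32, mm along the optical axis (not along the pixel's ray), 0 where there is no reading.
- ctrl.camera_info(name): a dict with "intrinsics" (3x3 intrinsics, pixels), "R" (3x3) and "t" (3): a world point X has camera coordinates R X + t. Camera axes: x right, y down, z forward; pixel columns grow to the right and rows downward; lengths in mm; the calibration is good to about 2 mm. A picture is of the moment at which its call begins: read the wrist's pose just before it. camera_info takes no time and is no camera call; for the wrist camera it gives the pose at the moment of the call.
- ctrl.close_job(): hands the job in; it is judged then, once.
The state is a dict: "t": time; "qpos": joint angles; "qvel": joint speeds; "joint_torque": joint torques, N m; "ee_pos": TCP position; "orientation": TCP orientation; "ft_force": force on the tool from outside, world axes, zero at the start; "moment": the same for the moment, N m; "width": finger opening in mm; "grasp_force": force on a finger pad.
Only numpy, scipy, OpenCV 4.12 (cv2) and the standard library are available. Lean on these libraries where they do the work, as an engineer would, in place of code of your own. Each camera call takes 0.05 s, during which the arm holds its last target. There are 200 camera calls.

## Working session

There is one attempt and no reset: what is moved stays moved. The work goes in short steps, Python scripts to look and compute and a tool call to move; the robot and the scene stay as the last step left them, time stands still between calls to the robot, and variables do not carry over. Pictures are saved under pics/ and viewed, at most 14 in all, crops included, and the job is handed in when it is done.

Besides the shell and the picture viewer there is one more tool, called after "Request:" as a command line: name --pt "numbers of a row" for each row, then --argument value for the rest. servo_tool: Moves the arm, as the interface text tells. Its arguments: {"type":"object","properties":{"rows":{"type":"array","items":{"type":"array","items":{"type":"number"}}}},"required":["rows"]}

```bash
mkdir -p pics; python3 - <<'E'
from workcell import ctrl
import cv2,numpy as np
o=ctrl.get_obs(); print(o['t'],o['ee_pos'],o['orientation'],o['width'],ctrl.grasp_offset)
ims=[]
for n in("top","side"):
    im,d=ctrl.get_image(n); cv2.imwrite(f'pics/{n}0.png',im[:,:,::-1]); np.savez(f'{n}0.npz',im=im,d=d)
    print(n,ctrl.camera_info(n))
from scipy.spatial.transform import Rotation as R
print(R.from_rotvec(o['orientation']).as_matrix().round(3))
E
```

```text
0.0 [139.17304634 608.75551843 221.90422627] [-3.52321560e-01 -3.12158869e+00  2.32531766e-03] 87.64735931266375 18.700000000000003
top {'intrinsics': array([[459.94063044,   0.        , 253.85034544],
       [  0.        , 459.94063044, 186.01408704],
       [  0.        ,   0.        ,   1.        ]]), 'R': array([[ 0.01697636, -0.99977089, -0.01303735],
       [-0.99471535, -0.01556713, -0.10148417],
       [ 0.10125796,  0.01469129, -0.99475172]]), 't': array([  21.67535026,  549.75219384, 1115.06159912])}
side {'intrinsics': array([[485.31471064,   0.        , 255.3073942 ],
       [  0.        , 485.31471064, 189.04599556],
       [  0.        ,   0.        ,   1.        ]]), 'R': array([[ 0.9988449 ,  0.04777936, -0.00509969],
       [ 0.02057583, -0.5212089 , -0.85318106],
       [-0.04342245,  0.85209062, -0.52158995]]), 't': array([-560.7588353 ,   23.73774574, 1379.376247  ])}
[[-0.975  0.223 -0.   ]
 [ 0.223  0.975 -0.001]
 [ 0.    -0.001 -1.   ]]
```

View pics/top0.png

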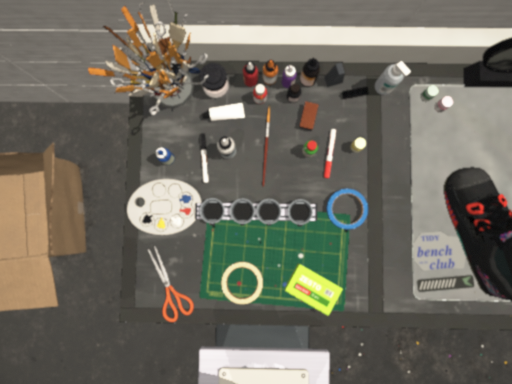

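View pics/side0.png

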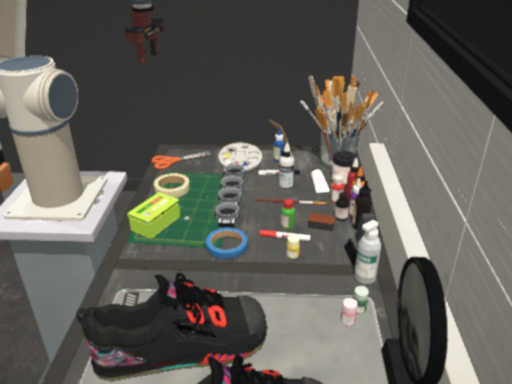

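The top view shows the palette at (165,207), left of the rail at the holder_1 end, and the tape roll at (347,208). The holders are near (212,211), (242,211), (269,211) and (300,211). The bottles are blue (164,155), white (226,147), green (311,149) and yellow (358,145). So yellow goes in holder 1, green in 2, blue in 3 and white in 4.

```bash
cat > h.py <<'E'
import numpy as np,cv2
from workcell import ctrl
def ray(ci,u,v,z):
    K,R,t=ci['intrinsics'],np.array(ci['R']),np.array(ci['t'])
    c=-R.T@t; d=R.T@np.linalg.solve(K,[u,v,1.]); return c+d*(z-c[2])/d[2]
def cloud(ci,d):
    K,R,t=ci['intrinsics'],np.array(ci['R']),np.array(ci['t'])
    v,u=np.mgrid[:384,:512]; p=np.stack([(u-K[0,2])/K[0,0]*d,(v-K[1,2])/K[1,1]*d,d],-1)
    return (p-t)@R
E
python3 - <<'E'
from h import *
ci=ctrl.camera_info("top");f=np.load('top0.npz');P=cloud(ci,f['d'])
for n,u,v,r in[('blue',164,155,14),('white',226,147,14),('green',311,149,11),('yellow',358,145,11)]:
    w=P[v-r:v+r,u-r:u+r]; m=w[...,2]>25; q=w[m]
    print(n,m.sum(),'bbox',q.min(0).round(),q.max(0).round(),'top',q[q[:,2]>q[:,2].max()-8].mean(0).round(1))
g=cv2.GaussianBlur(cv2.cvtColor(f['im'],cv2.COLOR_RGB2GRAY),(0,0),.7)
for u,v in[(212,211),(242,211),(269,211),(300,211)]:
    w=P[v-16:v+16,u-15:u+15]; m=(w[...,2]>27)&(w[...,2]<40); q=w[m]
    A=np.c_[2*q[:,:2],np.ones(len(q))]; s=np.linalg.lstsq(A,(q[:,:2]**2).sum(1),rcond=None)[0]
    print('holder',m.sum(),s[:2].round(1),np.sqrt(s[2]+s[0]**2+s[1]**2).round(1),ray(ci,u,v,33).round(1), q[:,2].mean().round(1))
print('desk',P[185:190,290:300,2].mean(), 'palette',ray(ci,165,207,10))
E
```

```text
blue 207 bbox [434.  14.  26.] [ 633.  268. 1165.] top [ 433.6   13.8 1165.3]
white 308 bbox [434.  14.  26.] [ 659.  120. 1165.] top [ 433.6   13.8 1165.3]
green 183 bbox [ 434. -124.   26.] [ 660.   14. 1165.] top [ 433.6   13.8 1165.3]
yellow 131 bbox [ 434. -238.   26.] [ 670.   14. 1165.] top [ 433.6   13.8 1165.3]
holder 172 [485.7 133.8] 28.0 [485.3 132.6  33. ] 32.2
holder 177 [485.9  58.6] 28.4 [486.5  58.7  33. ] 32.8
holder 174 [486.2  -5. ] 28.3 [487.6  -7.7  33. ] 32.7
holder 175 [486.6 -82.9] 28.1 [488.9 -83.9  33. ] 32.5
desk 0.47510418743108646 palette [494.52014687 253.87557908  10.        ]
```

```bash
python3 - <<'E'
from h import *
ci=ctrl.camera_info("top");f=np.load('top0.npz');P=cloud(ci,f['d'])
for n,u,v,H in[('blue',164,155,113),('white',226,147,137),('green',311,149,75),('yellow',358,145,52)]:
    r=13; w=P[v-r:v+r,u-r:u+r]; m=(f['d'][v-r:v+r,u-r:u+r]>0)&(w[...,2]>18); q=w[m]
    zm=q[:,2].max(); print(n,m.sum(),'bbox',q.min(0).round(),q.max(0).round(),'top',q[q[:,2]>zm-8].mean(0).round(1),(q[:,2]>zm-8).sum())
    for lo,hi in[(20,35),(35,50),(50,65),(65,80),(80,100)]:
        k=q[(q[:,2]>lo)&(q[:,2]<hi)]
        if len(k)>3: print('  ',lo,len(k),k[:,:2].mean(0).round(1),k.min(0)[:2].round(),k.max(0)[:2].round())
o=ctrl.get_obs();print(o['t'])
E
```

```text
blue 213 bbox [601. 236.  18.] [633. 268. 114.] top [618.5 252.9 111. ] 11
   20 19 [609.4 243.5] [602. 236.] [625. 261.]
   35 20 [610.4 242.4] [601. 236.] [626. 256.]
   50 31 [610.1 245.2] [601. 236.] [633. 264.]
   65 53 [614.3 247.4] [603. 237.] [632. 268.]
   80 70 [617.  251.2] [607. 241.] [631. 264.]
white 317 bbox [620.  79.  18.] [659. 120. 138.] top [640.6  99.9 134.7] 14
   20 20 [626.9  94.5] [620.  79.] [645. 116.]
   35 18 [624.3  93.6] [620.  81.] [633. 110.]
   50 16 [625.1  96.4] [620.  80.] [636. 117.]
   65 23 [628.3  91.7] [621.  80.] [650. 117.]
   80 101 [633.1  97. ] [621.  81.] [659. 120.]
green 190 bbox [ 627. -124.   19.] [660. -89.  79.] top [ 644.6 -106.1   75.6] 68
   20 18 [ 631.  -103.1] [ 627. -120.] [638. -90.]
   35 29 [ 635.7 -102.1] [ 627. -124.] [656. -89.]
   50 68 [ 640.4 -103.5] [ 628. -123.] [660. -91.]
   65 74 [ 643.9 -105.8] [ 634. -115.] [656. -96.]
yellow 139 bbox [ 642. -238.   18.] [ 670. -212.   57.] top [ 656.  -226.4   53. ] 88
   20 23 [ 648.2 -219.3] [ 642. -232.] [ 663. -212.]
   35 29 [ 650.8 -220.7] [ 642. -236.] [ 666. -214.]
   50 84 [ 656.3 -226.4] [ 644. -238.] [ 670. -213.]
0.1
```

Request:
servo_tool --pt "0 0 0.15 -0.2 -0.2 0 80" --pt "0 0 0.28 -0.5 -0.5 0 80" --pt "0 0 0.4 -0.8 -0.7 0 80" --pt "0 0 0.52 -1 -0.9 0 80" --pt "0 0 0.64 -1 -1 0 80" --pt "0 0 0.76 -1 -1 0 80" --pt "0 0 0.89 -1 -1 0 80" --pt "0 0 0.89 -1 -1 0 80"

```text
t: 1.1
ee_pos: [289.7, 369.5, 222.6]
orientation: [2.209, 2.234, -0.0]
ft_force: [-0.2, 0.3, -0.2]
width: 79.9
grasp_force: 0.0
```

Request:
servo_tool --pt "0 0 0.0075 -0.3 0.3 0 80" --pt "0 0 0.0075 -0.6 0.6 0 80" --pt "0 0 0.0075 -0.9 0.9 0 80" --pt "0 0 0.0075 -1 1 0 80"

```text
t: 1.6
ee_pos: [469.5, 193.5, 222.7]
orientation: [-2.217, -2.226, -0.0]
ft_force: [0.3, 0.4, -1.0]
width: 80.0
grasp_force: 0.0
```

Request:
servo_tool --pt "0 0 0 -0.3 0.2 0 70" --pt "0 0 0 -0.6 0.4 0 70" --pt "0 0 0 -0.9 0.6 0 70" --pt "0 0 0 -1 0.7 0 70"

```text
t: 2.1
ee_pos: [609.1, -7.1, 222.4]
orientation: [-2.218, -2.225, 0.001]
ft_force: [-0.9, 0.6, 0.5]
width: 69.9
grasp_force: 0.0
```

Request:
servo_tool --pt "0 0 0 -0.3 0 0.1 70" --pt "0 0 0 -0.6 0 0.1 70" --pt "0 0 0 -0.9 0 0.1 70" --pt "0 0 0 -0.97 0 0.1 70" --pt "0 0 0 -0.97 0 0.1 70"

```text
t: 2.72
ee_pos: [608.1, -199.5, 202.3]
orientation: [-2.221, -2.221, 0.0]
ft_force: [-0.7, -0.4, 1.2]
width: 70.1
grasp_force: 0.0
```

```bash
python3 - <<'E'
from h import *
o=ctrl.get_obs(); print(o['t'],o['ee_pos'],o['orientation'],o['qpos'])
ci=ctrl.camera_info("wrist"); im,d=ctrl.get_image("wrist"); cv2.imwrite('pics/w1.png',im[:,:,::-1]); np.savez('w1.npz',im=im,d=d)
print(ci)
E
```

```text
2.725 [ 608.05089641 -199.45094969  202.27653141] [-2.22078847e+00 -2.22102217e+00  1.11017889e-04] [-3.35683756e-01  4.67455541e-01  1.61026707e+00  3.04033300e-04
  1.06458364e+00 -3.35936493e-01]
{'intrinsics': array([[329.61558787,   0.        , 255.11332914],
       [  0.        , 329.61558787, 186.05544879],
       [  0.        ,   0.        ,   1.        ]]), 'R': array([[ 9.99999225e-01, -1.18848691e-03,  3.70482132e-04],
       [-1.24487606e-03, -9.53132136e-01,  3.02551782e-01],
       [-6.46040660e-06, -3.02552009e-01, -9.53132877e-01]]), 't': array([-608.37315959, -219.97676711,  312.22701334])}
```

View pics/w1.png

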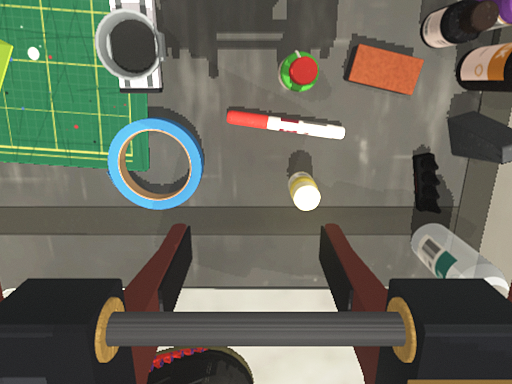

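The wrist view shows yellow's cap at (306,197), green's cap at (302,68) and holder 4's rim at (130,45).

```bash
cat >> h.py <<'E'
def blob(im,ci,mask,z,near=None):
    n,l,s,c=cv2.connectedComponentsWithStats(mask.astype(np.uint8))
    i=1+np.argmax(s[1:,4]); return s[i],c[i].round(1),ray(ci,*c[i],z).round(1)
def topfit(P,d,box,z0,z1):
    u0,u1,v0,v1=box; q=P[v0:v1,u0:u1][(d[v0:v1,u0:u1]>0)]; q=q[(q[:,2]>z0)&(q[:,2]<z1)]
    (c,r)=cv2.minEnclosingCircle(q[:,:2].astype(np.float32)); return len(q),np.round(c,1),round(r,1),q.mean(0).round(1)
E
python3 - <<'E'
from h import *
f=np.load('w1.npz');ci=ctrl.camera_info("wrist");P=cloud(ci,f['d'])
print('yellow',topfit(P,f['d'],(280,330,150,215),48,56))
print('green',topfit(P,f['d'],(270,330,40,100),71,79))
print('h4',topfit(P,f['d'],(90,170,2,90),31,36))
E
```

```text
yellow (538, array([ 660.4, -227.1]), 13.6, array([ 660. , -226.3,   52.2]))
green (608, array([ 648.9, -106.7]), 11.2, array([ 648.7, -106.6,   74.9]))
h4 (939, array([490.4, -83.4]), 31.4, array([488.2, -81.3,  33. ]))
```

Request:
servo_tool --pt "0 0 0 -0.138 0.26 0.1 60" --pt "0 0 0 -0.138 0.26 0.35 60" --pt "0 0 0 -0.138 0.26 0.6 60" --pt "0 0 0 -0.138 0.26 0.8 60" --pt "0 0 0 -0.138 0.26 0.9 60" --pt "0 0 0 -0.138 0.26 0.905 60" --pt "0 0 0 -0.138 0.26 0.905 20" --pt "0 0 0 -0.138 0.26 0.905 20" --pt "0 0 0 -0.138 0.26 0.905 20" --pt "0 0 0 -0.138 0.26 0.905 20"

```text
t: 4.03
ee_pos: [660.7, -227.0, 22.7]
orientation: [2.221, 2.22, 0.001]
ft_force: [-0.9, -0.5, 4.0]
width: 28.7
grasp_force: 30.0
```

Request:
servo_tool --pt "0 0 0 0 0 -0.2 20" --pt "0 0 0 0 -0.1 -0.45 20" --pt "0 0 0 0.2 -0.4 -0.6 20" --pt "0 0 0 0.5 -0.65 -0.6 20" --pt "0 0 0 0.75 -0.853 -0.6 20" --pt "0 0 0 1 -0.853 -0.6 20"

```text
t: 4.78
ee_pos: [491.2, -39.8, 141.9]
orientation: [-2.224, -2.218, 0.0]
ft_force: [1.2, 0.3, -0.8]
width: 27.9
grasp_force: 30.0
```

Request:
servo_tool --pt "0 0 0 0.3 0 0 20" --pt "0 0 0 0.5 0 0 20" --pt "0 0 0 0.5 0 0 20"

```text
t: 5.15
ee_pos: [493.5, 61.6, 141.9]
orientation: [2.217, 2.225, 0.001]
ft_force: [0.0, -0.9, -0.9]
width: 28.7
grasp_force: 30.0
```

```bash
python3 - <<'E'
from h import *
o=ctrl.get_obs(); print(o['t'],o['ee_pos'],o['orientation'],o['width'])
ci=ctrl.camera_info("wrist"); im,d=ctrl.get_image("wrist"); cv2.imwrite('pics/w2.png',im[:,:,::-1]); np.savez('w2.npz',im=im,d=d,**{k:np.array(v) for k,v in ci.items()})
E
```

```text
5.15 [493.50113364  61.60533487 141.86650806] [2.21727459e+00 2.22517735e+00 1.00087460e-03] 28.672194045273436
```

View pics/w2.png

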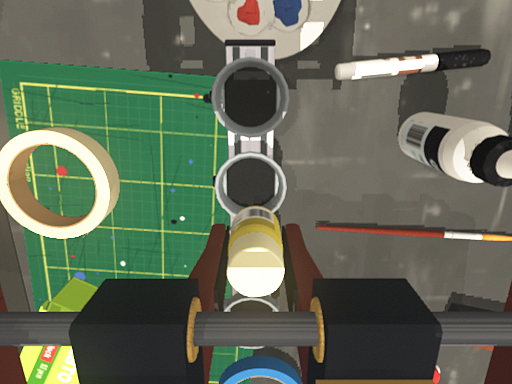

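The view shows holder 1 at (252,97), holder 2 at (250,188) and the pot hanging straight in the fingers at (257,260). The white bottle is at (455,147).

```bash
python3 - <<'E'
from h import *
f=np.load('w2.npz');P=cloud(f,f['d']);d=f['d']
print('h1',topfit(P,d,(205,298,50,140),31,36))
print('h2',topfit(P,d,(210,292,148,204),31,36))
print('pot top',topfit(P,d,(220,295,215,300),60,190))
w=P[210:300,215:300]; q=w[(d[210:300,215:300]>0)]; q=q[(q[:,2]>110)&(q[:,0]>470)&(q[:,0]<515)]
zm=np.percentile(q[:,2],98);q=q[q[:,2]>zm-4]; print(zm,q.min(0).round(1),q.max(0).round(1))
print(ray(f,252,97,33),ray(f,251,188,33))
E
```

```text
h1 (1232, array([489.5, 132.4]), 31.1, array([489.5, 133.4,  33. ]))
h2 (637, array([489.6,  58.1]), 31.0, array([489.4,  69.5,  33.1]))
pot top (5381, array([494.5,  66.1]), 20.8, array([494.1,  66.6, 163.9]))
197.55311492561123 [477.9  64.2 193.6] [510.3  73.7 203.8]
[491.04633382 133.28733244  33.        ] [490.13660153  57.29888573  33.        ]
```

Request:
servo_tool --pt "0 0 0 0.25 -0.018 0 20" --pt "0 0 0 0.355 -0.018 0 20" --pt "0 0 0 0.355 -0.018 0.2 20" --pt "0 0 0 0.355 -0.018 0.4 20" --pt "0 0 0 0.355 -0.018 0.47 20" --pt "0 0 0 0.355 -0.018 0.498 20" --pt "0 0 0 0.355 -0.018 0.5 20" --pt "0 0 0 0.355 -0.018 0.5 20"

```text
t: 6.2
ee_pos: [490.8, 130.5, 42.6]
orientation: [2.221, 2.22, 0.003]
ft_force: [0.1, 0.0, -0.6]
width: 28.3
grasp_force: 30.0
```

Request:
servo_tool --pt "0 0 0 0.01 0 0.006 20" --pt "0 0 0 0.01 0 0.006 20" --pt "0 0 0 0.01 0 0.006 32" --pt "0 0 0 0.01 0 0.006 45" --pt "0 0 0 0.01 0 0.006 50" --pt "0 0 0 0.01 0 -0.1 60" --pt "0 0 0 0.01 0 -0.4 70" --pt "0 0 0 0.01 0 -0.7 70" --pt "0 0 0 0.01 0 -0.8 70" --pt "0 0 0 0.01 0 -0.8 70"

```text
t: 7.45
ee_pos: [490.9, 132.7, 203.1]
orientation: [2.22, 2.22, 0.005]
ft_force: [-0.1, 0.1, 0.4]
width: 69.9
grasp_force: 0.0
```

Request:
servo_tool --pt "0 0 0 -0.25 0.2 0 65" --pt "0 0 0 -0.5 0.4 0 65" --pt "0 0 0 -0.75 0.6 0 65" --pt "0 0 0 -1 0.79 0 65" --pt "0 0 0 -1 0.79 0 65"

```text
t: 8.07
ee_pos: [648.8, -70.8, 198.8]
orientation: [-2.225, -2.216, 0.002]
ft_force: [0.3, 0.6, 0.2]
width: 64.9
grasp_force: 0.0
```

Request:
servo_tool --pt "0 0 0 -0.197 0 0.1 65" --pt "0 0 0 -0.197 0 0.3 65" --pt "0 0 0 -0.197 0 0.45 65" --pt "0 0 0 -0.197 0 0.45 65"

```text
t: 8.57
ee_pos: [644.5, -105.7, 107.5]
orientation: [-2.216, -2.217, 0.007]
ft_force: [-0.2, 0.5, 0.1]
width: 65.1
grasp_force: 0.0
```

Request:
servo_tool --pt "0 0 0 0 0 0 65" --pt "0 0 0 0 0 0 65"

```text
t: 8.82
ee_pos: [648.7, -106.7, 113.0]
orientation: [2.22, 2.22, 0.002]
ft_force: [-0.1, -1.1, 0.9]
width: 65.3
grasp_force: 0.0
```

Just lag; it has settled on target. Descend 91 mm and grip.

Request:
servo_tool --pt "0 0 0 0 0 0.2 65" --pt "0 0 0 0 0 0.38 65" --pt "0 0 0 0 0 0.455 65" --pt "0 0 0 0 0 0.455 65" --pt "0 0 0 0 0 0.455 25" --pt "0 0 0 0 0 0.455 25" --pt "0 0 0 0 0 0.455 25" --pt "0 0 0 0 0 0.455 25"

```text
t: 9.82
ee_pos: [648.3, -107.1, 21.3]
orientation: [2.221, 2.221, 0.001]
ft_force: [0.0, -0.0, 3.9]
width: 33.7
grasp_force: 30.0
```

Request:
servo_tool --pt "0 0 0 0 0 -0.25 25" --pt "0 0 0 0 -0.1 -0.5 25" --pt "0 0 0 0.2 -0.35 -0.6 25" --pt "0 0 0 0.45 -0.6 -0.6 25" --pt "0 0 0 0.7 -0.79 -0.6 25" --pt "0 0 0 0.825 -0.794 -0.6 25" --pt "0 0 0 0.825 -0.794 -0.6 25" --pt "0 0 0 0.825 -0.794 -0.6 25" --pt "0 0 0 0.825 -0.794 -0.6 25"

```text
t: 10.95
ee_pos: [489.6, 57.2, 140.5]
orientation: [2.223, 2.22, -0.0]
ft_force: [0.1, -0.5, -1.2]
width: 33.7
grasp_force: 30.0
```

Request:
servo_tool --pt "0 0 0 0.004 0 0.2 25" --pt "0 0 0 0.004 0 0.4 25" --pt "0 0 0 0.004 0 0.48 25" --pt "0 0 0 0.004 0 0.505 25" --pt "0 0 0 0.004 0 0.507 25" --pt "0 0 0 0.004 0 0.507 25" --pt "0 0 0 0.004 0 0.507 38" --pt "0 0 0 0.004 0 0.507 50" --pt "0 0 0 0.004 0 0.507 60" --pt "0 0 0 0.004 0 0.507 60"

```text
t: 12.2
ee_pos: [489.2, 58.9, 39.2]
orientation: [2.222, 2.221, 0.0]
ft_force: [0.3, -0.2, -0.3]
width: 59.5
grasp_force: 0.0
```

Request:
servo_tool --pt "0 0 0 0 0 -0.15 60" --pt "0 0 0 0 0 -0.45 60" --pt "0 0 0 0 0 -0.7 60" --pt "0 0 0 0 0 -0.95 60" --pt "0 0 0 0.2 0.1 -1 60" --pt "0 0 0 0.35 0.3 -1 60" --pt "0 0 0 0.5 0.5 -1 60" --pt "0 0 0 0.5 0.5 -1 60" --pt "0 0 0 0.5 0.5 -1 60"

```text
t: 13.32
ee_pos: [588.2, 158.5, 238.4]
orientation: [-2.221, -2.221, 0.003]
ft_force: [-0.2, 0.4, 0.6]
width: 59.9
grasp_force: 0.0
```

```bash
python3 - <<'E'
from h import *
o=ctrl.get_obs(); print(o['t'],o['ee_pos'],o['orientation'],o['width'])
ci=ctrl.camera_info("wrist"); im,d=ctrl.get_image("wrist"); cv2.imwrite('pics/w3.png',im[:,:,::-1]); np.savez('w3.npz',im=im,d=d,**{k:np.array(v) for k,v in ci.items()})
E
```

```text
13.325 [588.15289833 158.47207341 238.43768492] [-2.22072395 -2.22092654  0.00281957] 59.94430890394516
```

View pics/w3.png

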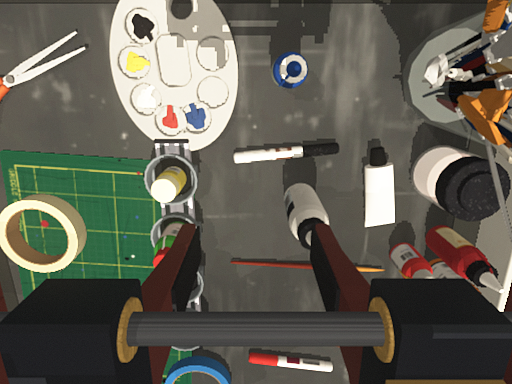

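Yellow stands in holder 1 at (170,185) and green in holder 2 at (175,240). Blue is at (290,70), and the white body is around (305,205).

```bash
python3 - <<'E'
from h import *
f=np.load('w3.npz');P=cloud(f,f['d']);d=f['d']
print('blue tip',topfit(P,d,(265,315,45,95),100,116))
print('blue body',topfit(P,d,(265,315,45,95),20,74))
print('blue shoulder',topfit(P,d,(265,315,45,95),68,80))
print('white body',topfit(P,d,(280,335,178,230),25,95))
print('white body2',topfit(P,d,(280,335,178,250),60,100))
print('yellow',topfit(P,d,(145,195,150,215),66,74))
E
```

```text
blue tip (112, array([622.5, 252.2]), 5.0, array([621.8, 252.1, 107.6]))
blue body (416, array([622. , 251.7]), 17.7, array([616.7, 250.7,  63.7]))
blue shoulder (173, array([622.2, 251.9]), 15.6, array([616.6, 251. ,  70.1]))
white body (1118, array([644.1, 101.6]), 20.7, array([640. , 113.3,  70. ]))
white body2 (833, array([644.6, 100.2]), 20.8, array([640. , 111.5,  83.4]))
yellow (499, array([491.2, 132.1]), 13.5, array([491.6, 132.5,  70.3]))
```

```bash
python3 - <<'E'
from h import *
f=np.load('top0.npz');P=cloud(ctrl.camera_info('top'),f['d']);g=np.load('w3.npz');Q=cloud(g,g['d'])
for P,d in((P,f['d']),(Q,g['d'])):
  q=P[(d>0)]
  for x in range(640,740,10):
    for yy in((205,300),(60,140)):
      k=q[(q[:,0]>x)&(q[:,0]<x+10)&(q[:,1]>yy[0])&(q[:,1]<yy[1])&(q[:,2]<400)]
      if len(k): print(x,yy,k[:,2].max().round(),k[k[:,2].argmax(),1].round(),end=' | ')
  print()
E
```

```text
640 (205, 300) 6.0 234.0 | 640 (60, 140) 138.0 99.0 | 650 (205, 300) 4.0 212.0 | 650 (60, 140) 116.0 107.0 | 660 (205, 300) 6.0 287.0 | 660 (60, 140) 5.0 69.0 | 670 (205, 300) 6.0 292.0 | 670 (60, 140) 5.0 89.0 | 680 (205, 300) 207.0 250.0 | 680 (60, 140) 6.0 82.0 | 690 (205, 300) 200.0 256.0 | 690 (60, 140) 7.0 69.0 | 700 (205, 300) 276.0 267.0 | 700 (60, 140) 6.0 136.0 | 710 (205, 300) 283.0 247.0 | 710 (60, 140) 23.0 140.0 | 720 (205, 300) 264.0 246.0 | 720 (60, 140) 25.0 135.0 | 730 (205, 300) 238.0 285.0 | 730 (60, 140) 31.0 139.0 | 
640 (205, 300) 2.0 221.0 | 640 (60, 140) 118.0 106.0 | 650 (205, 300) 3.0 262.0 | 650 (60, 140) 110.0 113.0 | 660 (205, 300) 3.0 300.0 | 660 (60, 140) 93.0 104.0 | 670 (205, 300) 3.0 241.0 | 670 (60, 140) 2.0 99.0 | 680 (205, 300) 205.0 250.0 | 680 (60, 140) 2.0 82.0 | 690 (205, 300) 204.0 251.0 | 690 (60, 140) 2.0 109.0 | 700 (205, 300) 192.0 240.0 | 700 (60, 140) 2.0 78.0 | 710 (205, 300) 179.0 249.0 | 710 (60, 140) 3.0 123.0 | 720 (205, 300) 206.0 270.0 | 720 (60, 140) 24.0 140.0 | 730 (205, 300) 201.0 262.0 | 730 (60, 140) 26.0 139.0 |
```

Brush handles overhang x ≥ 680 next to the blue bottle. I'll turn the gripper about 86° so its narrow side faces them.

Request:
servo_tool --pt "0 0 -0.12 0 0 0 65" --pt "0 0 -0.24 0 0 0 65" --pt "0 0 -0.36 0 0 0 65" --pt "0 0 -0.48 0 0 0 65" --pt "0 0 -0.6 0 0 0 65" --pt "0 0 -0.72 0 0 0 65" --pt "0 0 -0.84 0.2 0 0 65" --pt "0 0 -0.96 0.4 0.1 0 65" --pt "0 0 -1 0.466 0.16 0.1 65" --pt "0 0 -1 0.466 0.16 0.2 65"

```text
t: 14.62
ee_pos: [620.9, 251.9, 198.6]
orientation: [0.112, 3.139, -0.0]
ft_force: [-0.4, -0.5, 0.4]
width: 64.8
grasp_force: 0.0
```

Request:
servo_tool --pt "0 0 0 0 0 0.15 65" --pt "0 0 0 0 0 0.2 65" --pt "0 0 0 0 0 0.2 65" --pt "0 0 0 0 0 0.2 65"

```text
t: 15.12
ee_pos: [621.7, 251.8, 160.3]
orientation: [0.113, 3.138, 0.001]
ft_force: [0.6, 0.6, 0.2]
width: 65.3
grasp_force: 0.0
```

```bash
python3 - <<'E'
from h import *
from scipy.spatial.transform import Rotation as R
o=ctrl.get_obs(); M=R.from_rotvec(o['orientation']).as_matrix(); print(o['t'],o['ee_pos'],M.round(3))
print((M.T@(np.array([622.2,252,42])-o['ee_pos'])/200).round(4))
E
```

```text
15.125 [621.70314378 251.80646694 160.32498686] [[-0.997  0.072  0.001]
 [ 0.072  0.997  0.001]
 [-0.001  0.001 -1.   ]]
[-0.0016  0.0008  0.5916]
```

Request:
servo_tool --pt "0 0 0 -0.001 0.001 0.2 65" --pt "0 0 0 -0.001 0.001 0.4 65" --pt "0 0 0 -0.001 0.001 0.55 65" --pt "0 0 0 -0.001 0.001 0.585 65" --pt "0 0 0 -0.001 0.001 0.585 65" --pt "0 0 0 -0.001 0.001 0.585 25" --pt "0 0 0 -0.001 0.001 0.585 25" --pt "0 0 0 -0.001 0.001 0.585 25" --pt "0 0 0 -0.001 0.001 0.585 25"

```text
t: 16.25
ee_pos: [621.7, 252.3, 42.7]
orientation: [0.112, 3.139, 0.0]
ft_force: [0.3, -0.3, 2.4]
width: 33.6
grasp_force: 30.0
```

Request:
servo_tool --pt "0 0 0 0 0 -0.2 25" --pt "0 0 0 0.03 0 -0.4 25" --pt "0 0 0 0.2 0 -0.55 25" --pt "0 0 0 0.4 0 -0.6 25" --pt "0 0 0 0.6 -0.05 -0.6 25" --pt "0 0 0.1 0.6 -0.3 -0.6 25" --pt "0 0 0.22 0.6 -0.5 -0.6 25" --pt "0 0 0.34 0.6 -0.7 -0.6 25" --pt "0 0 0.46 0.6 -0.9 -0.6 25" --pt "0 0 0.5 0.6 -1 -0.6 25"

```text
t: 17.5
ee_pos: [486.9, 59.5, 162.1]
orientation: [-1.26, -2.877, 0.001]
ft_force: [-0.1, -0.3, -1.2]
width: 33.6
grasp_force: 30.0
```

Request:
servo_tool --pt "0 0 0.12 0 0 0 25" --pt "0 0 0.24 0 0 0 25" --pt "0 0 0.36 0 0 0 25" --pt "0 0 0.48 0 0 0 25" --pt "0 0 0.5 0 0 0 25" --pt "0 0 0.5 0 0 0 25" --pt "0 0 0.5 0 0 0 25"

```text
t: 18.38
ee_pos: [487.5, 61.2, 162.1]
orientation: [-2.219, -2.223, 0.0]
ft_force: [0.8, -0.5, -2.5]
width: 33.9
grasp_force: 30.0
```

```bash
cat > to.py <<'E'
from h import *
import sys
from scipy.spatial.transform import Rotation as R
o=ctrl.get_obs(); M=R.from_rotvec(o['orientation']).as_matrix(); print(o['t'],o['ee_pos'],M.round(3))
print((M.T@(np.array([float(a) for a in sys.argv[1:4]])-o['ee_pos'])/200).round(4))
E
python3 to.py 490 -5.6 61.2
```

```text
18.375 [487.4734837   61.23562986 162.14733333] [[-0.002  1.    -0.   ]
 [ 1.     0.002 -0.   ]
 [-0.    -0.    -1.   ]]
[-0.3342  0.0121  0.5047]
```

Request:
servo_tool --pt "0 0 0 -0.2 0.012 0 25" --pt "0 0 0 -0.334 0.012 0 25" --pt "0 0 0 -0.334 0.012 0.1 25" --pt "0 0 0 -0.334 0.012 0.3 25" --pt "0 0 0 -0.334 0.012 0.45 25" --pt "0 0 0 -0.334 0.012 0.495 25" --pt "0 0 0 -0.334 0.012 0.503 25" --pt "0 0 0 -0.334 0.012 0.505 25" --pt "0 0 0 -0.334 0.012 0.505 25"

```text
t: 19.5
ee_pos: [490.6, -5.6, 62.1]
orientation: [2.221, 2.22, 0.002]
ft_force: [0.2, -0.4, -1.3]
width: 33.5
grasp_force: 30.0
```

Request:
servo_tool --pt "0 0 0 0 0 0.004 25" --pt "0 0 0 0 0 0.004 36" --pt "0 0 0 0 0 0.004 50" --pt "0 0 0 0 0 0.004 60" --pt "0 0 0 0 0 -0.1 65" --pt "0 0 0 0 0 -0.35 70" --pt "0 0 0 0 0 -0.65 70" --pt "0 0 0 0 0 -0.8 70" --pt "0 0 0 0.1 0.1 -0.9 70"

```text
t: 20.62
ee_pos: [509.7, 13.9, 243.2]
orientation: [2.222, 2.218, 0.002]
ft_force: [-0.1, 0.0, -0.8]
width: 69.9
grasp_force: 0.0
```

Request:
servo_tool --pt "0 0 0 0.2 0.25 0 70" --pt "0 0 0 0.4 0.45 0 70" --pt "0 0 0 0.43 0.67 0 70" --pt "0 0 0 0.43 0.67 0 70" --pt "0 0 0 0.43 0.67 0 70"

```text
t: 21.25
ee_pos: [642.8, 100.1, 240.5]
orientation: [-2.221, -2.22, 0.003]
ft_force: [-0.4, -0.3, 0.4]
width: 69.9
grasp_force: 0.0
```

```bash
python3 to.py 644.5 100.5 65
```

```text
21.25 [642.81007951 100.11021984 240.45757138] [[ 0.     1.    -0.002]
 [ 1.    -0.    -0.   ]
 [-0.    -0.002 -1.   ]]
[0.0022 0.0102 0.8773]
```

Request:
servo_tool --pt "0 0 0 0.002 0.005 0.2 70" --pt "0 0 0 0.002 0.005 0.4 70" --pt "0 0 0 0.002 0.005 0.6 70" --pt "0 0 0 0.002 0.005 0.8 70" --pt "0 0 0 0.002 0.005 0.87 70" --pt "0 0 0 0.002 0.005 0.87 70" --pt "0 0 0 0.002 0.005 0.87 30" --pt "0 0 0 0.002 0.005 0.87 30" --pt "0 0 0 0.002 0.005 0.87 30" --pt "0 0 0 0.002 0.005 0.87 30"

```text
t: 22.5
ee_pos: [645.4, 100.9, 68.0]
orientation: [2.221, 2.221, 0.002]
ft_force: [-0.8, -0.3, 5.3]
width: 41.3
grasp_force: 30.0
```

Request:
servo_tool --pt "0 0 0 0 0 -0.2 30" --pt "0 0 0 -0.1 0 -0.35 30" --pt "0 0 0 -0.3 0 -0.45 30" --pt "0 0 0 -0.55 0 -0.5 30" --pt "0 0 0 -0.8 -0.05 -0.5 30" --pt "0 0 0 -0.92 -0.3 -0.5 30" --pt "0 0 0 -0.92 -0.55 -0.5 30" --pt "0 0 0 -0.92 -0.775 -0.5 30" --pt "0 0 0 -0.92 -0.775 -0.5 30" --pt "0 0 0 -0.92 -0.775 -0.5 30"

```text
t: 23.75
ee_pos: [491.0, -83.3, 167.6]
orientation: [2.221, 2.22, 0.002]
ft_force: [0.8, -0.1, -0.4]
width: 41.5
grasp_force: 30.0
```

Request:
servo_tool --pt "0 0 0 0 0 0 30" --pt "0 0 0 0 0 0 30"

```text
t: 24.0
ee_pos: [490.8, -83.1, 167.1]
orientation: [2.221, 2.221, 0.0]
ft_force: [-0.1, 0.4, -1.3]
width: 41.8
grasp_force: 30.0
```

```bash
python3 to.py 490.2 -83.2 86.3;python3 - <<'E'
from h import *
ci=ctrl.camera_info("wrist"); im,d=ctrl.get_image("wrist"); cv2.imwrite('pics/w4.png',im[:,:,::-1])
E
```

```text
24.0 [490.76936111 -83.13569687 167.06534457] [[-0.  1.  0.]
 [ 1.  0. -0.]
 [-0.  0. -1.]]
[-3.000e-04 -3.000e-03  4.038e-01]
```

View pics/w4.png

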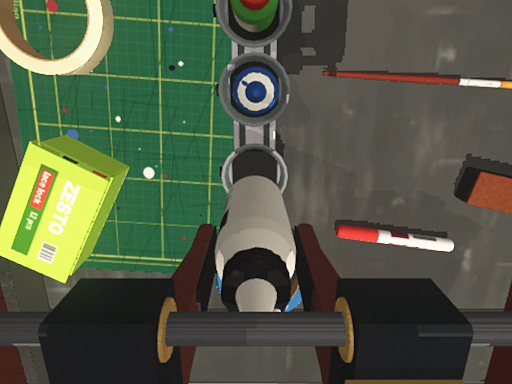

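Blue stands centred in holder 3 at (255,92), and white hangs straight above holder 4 at (252,175). Descend.

Request:
servo_tool --pt "0 0 0 0 -0.003 0.15 30" --pt "0 0 0 0 -0.003 0.3 30" --pt "0 0 0 0 -0.003 0.37 30" --pt "0 0 0 0 -0.003 0.4 30" --pt "0 0 0 0 -0.003 0.406 30" --pt "0 0 0 0 -0.003 0.406 30" --pt "0 0 0 0 -0.003 0.406 30"

```text
t: 24.92
ee_pos: [489.8, -83.3, 86.5]
orientation: [2.221, 2.22, 0.001]
ft_force: [0.0, 0.2, -2.2]
width: 41.3
grasp_force: 30.0
```

Request:
servo_tool --pt "0 0 0 0 0 0.002 30" --pt "0 0 0 0 0 0.002 44" --pt "0 0 0 0 0 0.002 55" --pt "0 0 0 0 0 0.002 65" --pt "0 0 0 0 0 -0.1 70" --pt "0 0 0 0 0 -0.35 75" --pt "0 0 0 0 0 -0.6 80" --pt "0 0 0 0 0 -0.8 80" --pt "0 0 0 -0.2 0 -0.8 80" --pt "0 0 0 -0.3 0 -0.8 80"

```text
t: 26.18
ee_pos: [489.5, -144.3, 246.8]
orientation: [2.221, 2.22, 0.001]
ft_force: [0.5, 0.7, -0.5]
width: 80.0
grasp_force: 0.0
```

Request:
servo_tool --pt "0 0 0 -0.3 0 0 80" --pt "0 0 0 -0.6 0 0 80" --pt "0 0 0 -0.8 0 0 80" --pt "0 0 0 -0.8 0 0 80" --pt "0 0 0 -0.8 0 0 80"

```text
t: 26.8
ee_pos: [488.9, -302.5, 245.6]
orientation: [-2.221, -2.22, -0.0]
ft_force: [-0.0, 0.2, -0.4]
width: 79.7
grasp_force: 0.0
```

```bash
python3 - <<'E'
from h import *
print(ctrl.get_obs()['ee_pos'])
ci=ctrl.camera_info("top"); im,d=ctrl.get_image("top"); P=cloud(ci,d)
for n,h,H in[('yellow',(486,132.9),70),('green',(486,58.3),93),('blue',(486,-5.2),131),('white',(486.5,-83),155)]:
    q=P[(d>0)]; q=q[(np.hypot(q[:,0]-h[0],q[:,1]-h[1])<32)&(q[:,2]>50)&(q[:,2]<170)]
    zm=q[:,2].max(); t=q[q[:,2]>zm-7].mean(0); print(n,H,zm.round(1),(t[:2]-h).round(1))
c=cv2.resize(im[140:270,150:370],None,fx=3,fy=3); s,_=ctrl.get_image("side"); s=cv2.resize(s[130:270,130:350],None,fx=3,fy=3)[:, :660]
cv2.imwrite('pics/end.png',cv2.resize(np.vstack([c,s]),None,fx=.7,fy=.7)[:,:,::-1])
E
```

```text
[ 488.85410767 -302.54944169  245.56103111]
yellow 70 75.9 [0.4 0.1]
green 93 98.6 [1.  0.9]
blue 131 134.9 [1.4 0. ]
white 155 157.8 [-0.3 -0.6]
```

View pics/end.png

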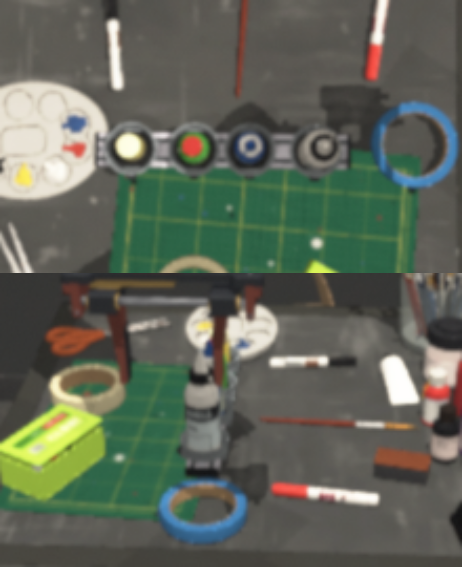

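All four stand centred in their holders: yellow at (130,148), green (193,148), blue (250,148) and white (318,148) in the crop. Each top is about 19–21 mm higher than it was on the desk (18 mm expected).

```bash
python3 -c "
from workcell import ctrl
print(ctrl.close_job())"
```

```text
the job is handed in; nothing more can be done
None
```

The job is handed in: yellow is in holder 1 next to the palette, green in 2, blue in 3 and white in 4, each released and, in the last camera check, upright and within about 2 mm of its holder's centre, at about 27 s of the 104 s allowed; the verdict itself was not shown.

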